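Find the canister with the loose lapping puck and hold it out

TASK

One of the three sealed canisters on the plate has its lapping puck loose inside. Working from the robot's left to its right, lift each canister in turn well clear, shake it briskly to and fro or rock it end to end, and lay it back level where it was on the plate. Then present the one that rattles: hold it out level and still over the middle of the bronze conditioning ring, at least 10 cm clear of the bench, and finish while still holding it there (if the last one rattles, it need not be laid back first), leaving the other things undisturbed.

Things in the scene. Friction and masses are not known exactly. Their poses are not given: they have to be found in the camera images.
- can_left_center (a point): Lying farthest to the robot's left (largest y): sealed aluminium canister, square section 45 x 45 mm, body 112 mm long, 0.37 kg, its round screw cap (38 mm diameter, sticking out 18 mm) towards the robot. The point is the body's centre, 22.5 mm above its underside; x runs along its length away from the cap, z up. All three look alike and weigh nearly the same.
- can_middle_center (a point): The one between the other two, parallel to them; same shape and point. Two canisters, drawn anew each time, hold a firmly bedded puck; in the third a bare 0.21 kg steel puck can slide 38 mm either way from the middle along the length (friction about 0.1). It slides and knocks the end on a brisk stop or when tipped past some 10 degrees, and stays at that end when levelled.
- can_right_center (a point): The one farthest to the robot's right (smallest y); same shape and point.
- plate: Fixed plastic storage plate under the three canisters, 120 mm deep, 380 mm wide, 8 mm thick (its top 8 mm above the bench); origin at the centre of its underside. The canisters lie across it about 140 mm apart, caps overhanging its near edge.
- ring: Bronze conditioning ring lying on the bench beyond the canisters, 100 mm outside and 68 mm inside diameter, 22 mm tall, 0.8 kg; origin on its axis at its underside.
- valve_seat: Hardened steel valve seat, a loose ring 60 mm in diameter and 18 mm tall, lying beyond the left canister; origin at the centre of its underside. A bystander.
- reed_guard: Clear acrylic reed guard, a loose plate 85 x 50 mm, 16 mm tall in the middle, lying beyond the right canister; origin at the centre of its underside. A bystander.
- tweezers: Steel tweezers, 125 mm long, 8 mm tall, lying to the right of the right canister; origin near their middle at the underside. A bystander.
Not all that is in view belongs to the job. What is shaped like the part that bears can_right_center but green is not meant. What is shaped like the part that bears can_middle_center but orange is not meant.

How it is judged:
By the outcome, as a careful person would: the job done as asked, in the order asked, and still so for the second after the job is handed in, while the arm keeps its last pose, push and grip.
It also fails if it takes over 72 s, if anything falls off the work surface, if the arm or the gripper's body presses on something with over 40 N, if the wrist force passes 120 N, or if a joint passes its speed limit or range.

ROBOT

A 7-joint arm with a two-finger parallel gripper is mounted at the origin on the work surface. World frame = base frame: x ahead of the robot, y to its left, z up, the work surface at z = 0. Lengths are in m, angles in rad, forces in N, time in s.
With the tool pointing down it reaches from about 0.425 to 0.8 m from the base axis. Payload 8.3 kg.
Tool frame: the origin (TCP) lies at the very end of the fingers, on their centre line; the grasp point (between the pads) lies 19 mm behind it; z points along the fingers, y is the direction in which the jaws open and shut (so a half turn about z gives the same grasp; the last joint's range is limited). The gripper opens to 85 mm and grips with 20 to 120 N. Pads are 22 mm wide; open, the fingers measure 114 mm over their backs; the gripper's body (76 mm by 85 mm) begins 54 mm behind the grasp point. The pads swing forward as they close: fully open they stand 13 mm farther back than shut.
Start: joints at [1.228, 0.383, 0.016, 1.37, -0.006, 1.388, -0.046], TCP at [0.173, -0.601, 0.231] pointing down, gripper open.
Joint ranges: [-2.95, 2.95], [-0.25, 2.06], [-1.52, 1.56], [0.18, 2.33], [-1.44, 4.58], [0.02, 2.06], [-3.01, 3.01]. Speed limits (rad/s): [2.39, 2.39, 3.01, 3.01, 3.14, 3.14, 3.14].

INTERFACE

Orientations are given as a unit quaternion [x, y, z, w].
In Python, from bench import * gives the robot as it stands. The module is installed in compiled form; this text tells all that it offers.
- The arm moves only by the shell command python3 -m crank 'ROWS'. ROWS is JSON, a list of rows, each a list of 7 numbers: the opening, from -1 (shut) to 1 (fully open), then the shift along the world's x, y, z in cm, then the turn, a rotation vector about the world's x, y, z in rad. A call has 1 to 10 rows; each row shifts and turns the commanded pose from where the row before left it; what a row does not reach is not made up. A row lasts 1/8 s, in which the tool goes at most 62.5 mm and 10.7 degrees, less where a joint would pass 70% of its speed; a pose out of reach is approached as far as the arm can. A call is refused whole if a number of a shift passes 6.25 or a number of a turn 0.188, either way. A call with a gripper value outside its range is refused whole. The fingers move at their own pace and stop on an object; the grip force is fixed at half the most. Time passes only in rows, so rows that do not move let the fingers close. It gives the time, the measured TCP pose, the force and the opening at its end, in the units of the state.
- sense(): the state, without advancing time (a new reading comes with each control period).
- read_camera(name): name is "side" or "top"; returns the picture (384x512x3 uint8, red, green, blue); there is no depth.
- get_calibration(name): a dict with "camera_matrix" (3x3 intrinsics, pixels), "cam_to_world" (4x4, takes a point from camera to world coordinates). Camera axes: x right, y down, z forward; pixel columns grow to the right and rows downward; lengths in m; the calibration is good to about 2 mm. A picture is of the moment at which its call begins. get_calibration takes no time and is no camera call.
- job_done(): hands the job in, once; it reports no verdict.
Trained networks look in the newest picture that a camera, given by its name, has taken for a name from the list of things; names that differ only in an ending like _2 or _b are one class to them, and where a whole thing is asked for, a point or a joint stands for the part that bears it (a point fixed in the world has none). Each returns a list of dicts, best first, with "p" (0 to 1); they miss things now and then, are a little off and sometimes report something else, mostly with a low value. They report only what shows in the picture. A call takes as long as a camera call. They do not tell look-alikes from the thing itself.
- spot_in(camera, query): "rect" ([left, top, width, height] in pixels, round what is visible of it).
- cut_out(camera, query): "mask" (384x512 bool, what is visible of it) and "rect" ([left, top, width, height] in pixels, round what is visible of it).
The state is a dict: "t": time; "joints": joint angles; "joint_velocities": joint speeds; "tau": joint torques, N m; "eef_pos": TCP position; "ee_rot": TCP orientation; "ft_force": force on the tool from outside, world axes, zero at the start; "moment": the same for the moment, N m; "gripper_width": finger opening in m.
Only numpy, scipy, OpenCV 4.12 (cv2) and the standard library are available. Lean on these libraries where they do the work, as an engineer would, in place of code of your own. Each camera call takes 0.05 s, during which the arm holds its last target.

## Working session

There is one attempt and no reset: what is moved stays moved. The work goes in short steps, Python scripts to look and compute and a shell command to move; the robot and the scene stay as the last step left them, time stands still between calls to the robot, and variables do not carry over. Pictures are saved under pics/ and viewed, and the job is handed in when it is done.

```bash
mkdir -p pics
python3 - <<'E'
from bench import *
import cv2
s=sense();print({k:(v if not hasattr(v,'tolist') else v.tolist()) for k,v in s.items()})
for c in("side","top"):
    cv2.imwrite(f"pics/{c}0.png",read_camera(c)[:,:,::-1]);print(get_calibration(c))
E
```

```text
{'t': 0.0, 'joints': [1.2280625026176895, 0.3842605499302248, 0.01639064497665335, 1.3711713567771657, -0.006302401399323855, 1.388199107636168, -0.046496056779805915], 'joint_velocities': [0.0003231668566217132, -0.0008807441428555179, -0.0013573176255799416, 0.0014741349069067663, -0.00042335869612307827, 0.0006215756461444848, 0.0010580359148125355], 'tau': [0.0002861343546101125, -62.76052236557007, 0.8446390740573406, -37.18187928199768, 0.01668196578975767, 0.014303811185527593, 8.903565458240337e-06], 'eef_pos': [0.17250695638120642, -0.6001907387299035, 0.2302572552882983], 'ee_rot': [0.9902234935221085, 0.13948635787961344, -0.00015912977544428307, -0.0009815905794550903], 'ft_force': [0.43021811134758, -0.9633755942797826, -0.10406435166891527], 'moment': [-0.00026952211195507576, -0.006272271982554579, -0.04059856253985541], 'gripper_width': 0.08551619346007279}
{'camera_matrix': array([[357.60432643,   0.        , 255.25339935],
       [  0.        , 357.60432643, 190.95022164],
       [  0.        ,   0.        ,   1.        ]]), 'cam_to_world': array([[ 0.98109153, -0.13644638,  0.13726541,  0.33693621],
       [-0.1934851 , -0.67390195,  0.71303554, -0.72516229],
       [-0.00478769, -0.72611194, -0.68755984,  0.71465859],
       [ 0.        ,  0.        ,  0.        ,  1.        ]])}
{'camera_matrix': array([[416.01940869,   0.        , 265.77604215],
       [  0.        , 416.01940869, 189.39956158],
       [  0.        ,   0.        ,   1.        ]]), 'cam_to_world': array([[ 0.00968697, -0.98294202,  0.18366041,  0.24995118],
       [-0.99981436, -0.00646164,  0.01815173, -0.06477594],
       [-0.01665535, -0.18380215, -0.98282214,  1.21336161],
       [ 0.        ,  0.        ,  0.        ,  1.        ]])}
```

View pics/side0.png

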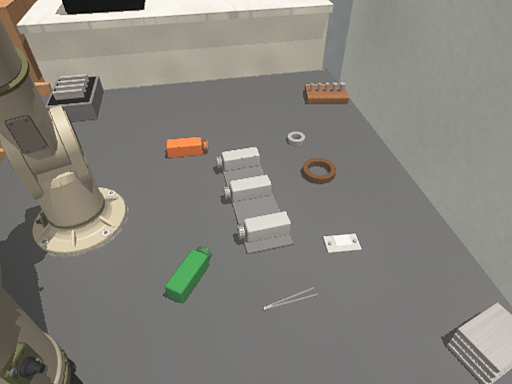

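View pics/top0.png

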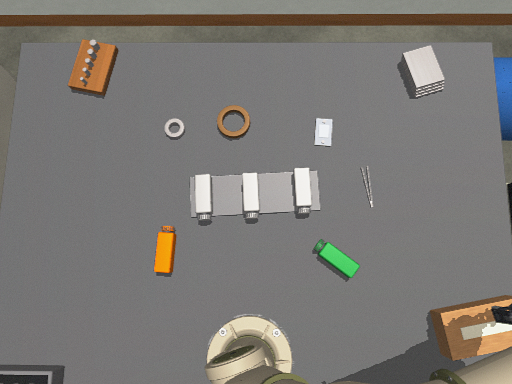

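```bash
cat > h.py <<'E'
from bench import *
import numpy as np, cv2
def proj(c,P):
    k=get_calibration(c);T=np.linalg.inv(k["cam_to_world"]);p=(T@np.r_[P,1])[:3];q=k["camera_matrix"]@p;return q[:2]/q[2]
def back(c,uv,z):
    k=get_calibration(c);T=k["cam_to_world"];d=T[:3,:3]@np.linalg.inv(k["camera_matrix"])@np.r_[uv,1];o=T[:3,3];return o+d*(z-o[2])/d[2]
E
python3 - <<'E'
from h import *
im=read_camera("top");ims=read_camera("side")
for c in("top","side"):
  for q,z in(("can_middle_center",.0305),("ring",.011),("plate",.008),("valve_seat",.009),("reed_guard",.008),("tweezers",.004)):
    for r in cut_out(c,q):
        m=r["mask"].astype(np.uint8)
        if r["p"]<.2: continue
        (u,v),sz,a=cv2.minAreaRect(cv2.findNonZero(m))
        print(c,q,round(r["p"],2),r["rect"],np.round(back(c,(u,v),z),3),np.round(sz,1),round(a,1))
cv2.imwrite("pics/topz.png",cv2.resize(im[160:230,180:330],None,fx=5,fy=5,interpolation=cv2.INTER_NEAREST)[:,:,::-1])
E
```

```text
top can_middle_center 0.93 [153.5, 227.5, 22.6, 45.6] [0.297 0.241 0.03 ] [18.7 46.7] 6.3
top can_middle_center 0.74 [163.4, 119.6, 20.1, 17.8] [0.654 0.231 0.03 ] [19. 21.] 90.0
top can_middle_center 0.72 [245.0, 174.6, 12.1, 43.3] [0.453 0.002 0.03 ] [45. 16.] 90.0
top ring 0.72 [215.7, 104.1, 35.3, 36.2] [0.684 0.061 0.011] [33. 33.] 90.0
top plate 0.71 [292.8, 167.8, 21.6, 45.3] [ 0.473 -0.149  0.008] [45.5 17.1] 87.5
top plate 0.56 [187.5, 173.0, 132.0, 41.6] [ 0.463 -0.007  0.008] [ 42.1 131.3] 87.1
top reed_guard 0.65 [311.7, 117.6, 21.3, 30.1] [ 0.653 -0.213  0.008] [16.6 27.1] 3.8
top tweezers 0.56 [367.5, 197.0, 3.3, 4.8] [ 0.449 -0.347  0.004] [4. 1.] 90.0
side can_middle_center 0.84 [165.3, 135.2, 43.1, 21.7] [0.298 0.234 0.03 ] [18.7 41.9] 83.7
side can_middle_center 0.62 [220.9, 171.9, 48.3, 28.4] [0.453 0.002 0.03 ] [22.5 47.1] 79.1
side ring 0.59 [304.7, 158.7, 33.8, 24.5] [0.686 0.057 0.011] [26. 34.] 90.0
side plate 0.93 [224.7, 165.0, 68.8, 90.0] [ 0.472 -0.055  0.008] [88.7 46.4] 74.0
side reed_guard 0.63 [321.4, 235.4, 40.1, 15.4] [ 0.653 -0.218  0.008] [17.1 34.1] 83.3
side tweezers 0.78 [262.6, 287.3, 56.7, 23.8] [ 0.486 -0.339  0.004] [ 8.8 53.9] 75.1
side tweezers 0.33 [238.8, 215.5, 52.5, 24.7] [ 0.476 -0.124  0.004] [24.3 52.8] 79.4
```

View pics/topz.png

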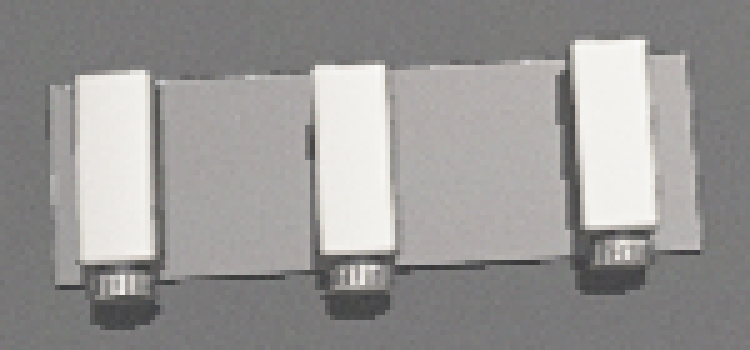

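```bash
cat >> h.py <<'E'
def faces(im,z=.053,n=3):
    m=(im.min(2)>205).astype(np.uint8)
    m[:150]=0;m[240:]=0;m[:,:185]=0;m[:,330:]=0
    m=cv2.morphologyEx(m,cv2.MORPH_OPEN,np.ones((5,5),np.uint8))
    cs,_=cv2.findContours(m,cv2.RETR_EXTERNAL,cv2.CHAIN_APPROX_NONE)
    for c in sorted(cs,key=lambda c:c[:,0,0].min()):
        if cv2.contourArea(c)<150: continue
        M=np.zeros_like(m);cv2.drawContours(M,[c],-1,1,-1)
        ys,xs=np.nonzero(M)
        P=np.array([back("top",p,z) for p in zip(xs,ys)])[:,:2]
        ctr=P.mean(0);w,V=np.linalg.eigh(np.cov((P-ctr).T));d=V[:,1];d=d*np.sign(d[0])
        print("face",np.round(ctr,4),"yaw",round(float(np.arctan2(d[1],d[0])),4),"LW",np.round(np.sqrt(12*w[::-1]),4))
E
python3 - <<'E'
from h import *
im=read_camera("top");faces(im)
ims=read_camera("side")
cv2.imwrite("pics/sidez.png",cv2.resize(ims[140:260,200:370],None,fx=4,fy=4,interpolation=cv2.INTER_NEAREST)[:,:,::-1])
# ring & plate refine
hsv=cv2.cvtColor(im,cv2.COLOR_RGB2HSV);m=(hsv[:,:,1]>100)
m[:95]=0;m[145:]=0;m[:,:210]=0;m[:,260:]=0
ys,xs=np.nonzero(m);print(len(xs),[round(v) for v in (xs.min(),xs.max(),ys.min(),ys.max())],back("top",((xs.min()+xs.max())/2,(ys.min()+ys.max())/2),.015))
E
```

```text
face [0.4558 0.1365] yaw 0.0357 LW [0.1061 0.0397]
face [4.619e-01 4.000e-04] yaw 0.0736 LW [0.107  0.0397]
face [ 0.4774 -0.1477] yaw 0.0697 LW [0.1071 0.0398]
512 [217, 249, 105, 137] [0.68393436 0.05865718 0.015     ]
```

View pics/sidez.png

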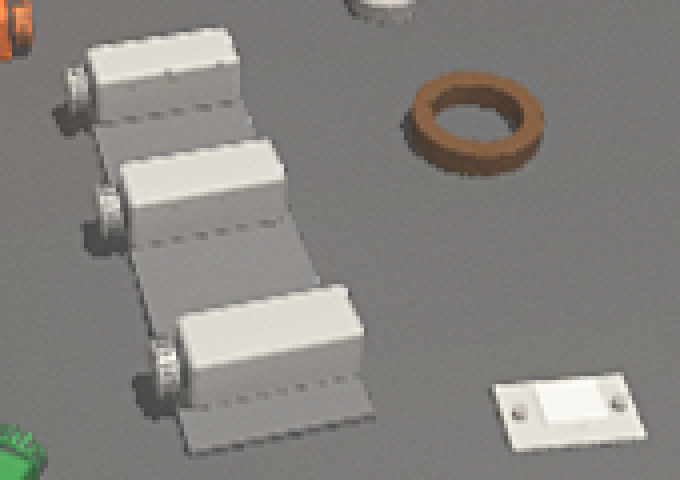

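```bash
python3 -m crank '[[1,4.5,4,0,0,0,-0.06],[1,4.5,4,0,0,0,-0.06],[1,4.5,4,0,0,0,-0.06],[1,4.5,4,0,0,0,-0.06],[1,5,4,0,0,0,0],[1,5,4,0,0,0,0],[1,0,4,0,0,0,0],[1,0,4.5,0,0,0,0],[1,0,4.5,0,0,0,0],[1,0,4.5,0,0,0,0]]'; python3 -m crank '[[1,0,4.5,0,0,0,0],[1,0,4.5,0,0,0,0],[1,0,4.5,0,0,0,0],[1,0,4.5,0,0,0,0],[1,0,4.5,0,0,0,0],[1,0,4.5,0,0,0,0],[1,0,4.5,0,0,0,0],[1,0,0,0,0,0,0]]'; python3 -c "
from h import *
s=sense();print(s['joints'])"
```

```text
t: 2.15
eef_pos: [0.4502, -0.1861, 0.2315]
ee_rot: [1.0, 0.02, 0.0, 0.0]
ft_force: [1.2, -0.7, 0.8]
gripper_width: 0.0852
t: 3.15
eef_pos: [0.4495, 0.1315, 0.2316]
ee_rot: [1.0, 0.023, 0.0, -0.001]
ft_force: [1.0, -0.2, 0.7]
gripper_width: 0.0857
[ 0.20927339  0.07678793 -0.5868348   1.75789485  0.04273883  1.31881329
 -1.91101159]
```

```bash
python3 -m crank '[[1,0.6,0.5,-4,0,0,0],[1,0,0,-4,0,0,0],[1,0,0,-4,0,0,0],[1,0,0,-3,0,0,0],[1,0,0,-1,0,0,0],[1,0,0,0,0,0,0]]'; python3 -c "
from h import *
cv2.imwrite('pics/s1.png',cv2.resize(read_camera('side')[100:220,150:330],None,fx=4,fy=4)[:,:,::-1])
s=sense();print(s['joints'],s['moment'])"
```

```text
t: 3.9
eef_pos: [0.4564, 0.1319, 0.0714]
ee_rot: [1.0, 0.02, -0.0, 0.0]
ft_force: [0.4, -0.5, 0.7]
gripper_width: 0.085
[ 0.1603591   0.26469105 -0.57443545  1.94783625  0.17274701  0.97592703
 -2.02669933] [ 0.00050958 -0.01941519 -0.01424305]
```

View pics/s1.png

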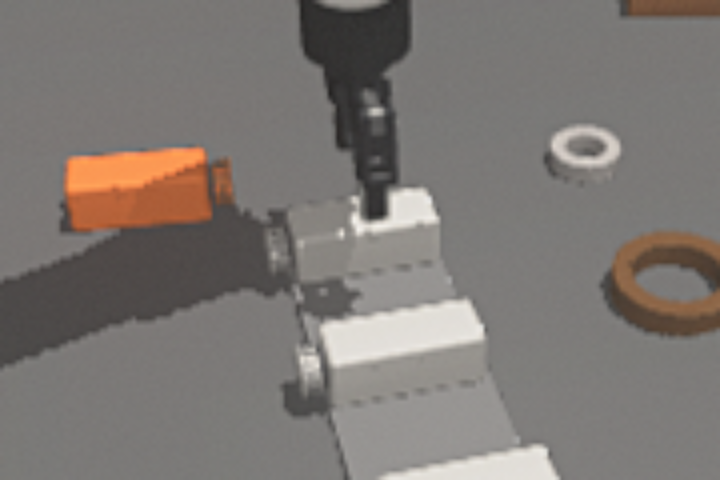

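```bash
python3 -m crank '[[1,0,0.3,-3,0,0,0],[1,0,0.1,-2,0,0,0],[1,0,0,-0.3,0,0,0],[1,0,0,0,0,0,0],[1,0,0,0,0,0,0]]'; python3 -c "
from h import *
s=sense();print(s['joints'],s['moment'],s['eef_pos'])"
```

```text
t: 4.58
eef_pos: [0.4572, 0.1366, 0.0195]
ee_rot: [1.0, 0.02, 0.001, -0.0]
ft_force: [0.2, -0.2, -0.0]
gripper_width: 0.0852
[ 0.12362337  0.34973721 -0.55289464  1.9879281   0.23940779  0.86486046
 -2.08957019] [ 0.01486677  0.00845223 -0.02681142] [0.45722002 0.13658867 0.0195144 ]
```

```bash
python3 -m crank '[[1,0,0,-0.5,0,0,0],[0,0,0,0,0,0,0],[-0.5,0,0,0,0,0,0],[-1,0,0,0,0,0,0],[-1,0,0,0,0,0,0],[-1,0,0,0,0,0,0],[-1,0,0,0,0,0,0],[-1,0,0,0,0,0,0]]'; python3 -c "
from h import *
s=sense();print(s['moment'],s['eef_pos'])"
```

```text
t: 5.58
eef_pos: [0.4565, 0.1367, 0.0135]
ee_rot: [1.0, 0.02, 0.0, -0.0]
ft_force: [-1.1, -0.3, 6.3]
gripper_width: 0.0442
[0.16499255 0.32821973 0.02396426] [0.45646555 0.13665055 0.01354759]
```

```bash
python3 -m crank '[[-1,0,0,2,0,0,0],[-1,0,0,4,0,0,0],[-1,0,0,5,0,0,0],[-1,0,0,5,0,0,0],[-1,0,0,4,0,0,0],[-1,0,0,0,0,0,0],[-1,0,0,0,0,0,0],[-1,0,0,0,0,0,0]]'; python3 -c "
from h import *
s=sense();print(s['moment'],s['eef_pos'],s['joints'])
for i in range(4):
    read_camera('top');s=sense();print(s['moment'],s['ft_force'])"
```

```text
t: 6.58
eef_pos: [0.4552, 0.1359, 0.2113]
ee_rot: [1.0, 0.02, -0.002, 0.0]
ft_force: [-0.7, 0.5, -4.0]
gripper_width: 0.0447
[ 0.02540176 -0.02512591  0.05448052] [0.45518262 0.13592099 0.21131018] [ 0.20493563  0.11258683 -0.60093346  1.77093306  0.06552158  1.2817192
 -1.94299248]
[ 0.02540729 -0.03301757 -0.01610242] [-0.19467856  0.12527164 -3.68217435]
[ 0.07200977 -0.01653452  0.01051691] [ 0.09095011  0.40408516 -4.26595213]
[ 0.00768978 -0.01099151  0.00705724] [ 0.30253067 -0.77099897 -2.98111616]
[-0.0228418  -0.04364429 -0.00148051] [-0.18700228  0.82845238 -3.86251783]
```

```bash
cat > m.py <<'E'
from h import *
import time
A=[]
for i in range(8):
    read_camera('top');s=sense();A.append(np.r_[s['moment'],s['ft_force']])
A=np.array(A);print(np.round(A.mean(0),3),"sd",np.round(A.std(0),3),np.round(s['ee_rot'],4),np.round(s['eef_pos'],4))
E
python3 -m crank '[[-1,0,0,0,0,0.15,0],[-1,0,0,0,0,0.15,0],[-1,0,0,0,0,0.15,0],[-1,0,0,0,0,0,0],[-1,0,0,0,0,0,0],[-1,0,0,0,0,0,0],[-1,0,0,0,0,-0.15,0],[-1,0,0,0,0,-0.15,0],[-1,0,0,0,0,-0.15,0],[-1,0,0,0,0,0,0]]'; python3 m.py; python3 -m crank '[[-1,0,0,0,0,-0.15,0],[-1,0,0,0,0,-0.15,0],[-1,0,0,0,0,-0.15,0],[-1,0,0,0,0,0,0],[-1,0,0,0,0,0,0],[-1,0,0,0,0,0,0]]'; python3 -c "
from h import *
s=sense();print(s['ee_rot'],s['joints'])"
python3 -m crank '[[-1,0,0,0,0,0.15,0],[-1,0,0,0,0,0.15,0],[-1,0,0,0,0,0.15,0],[-1,0,0,0,0,0,0]]'; python3 m.py
```

```text
t: 8.02
eef_pos: [0.4537, 0.1367, 0.2151]
ee_rot: [1.0, 0.021, 0.003, 0.002]
ft_force: [0.1, -0.7, -4.0]
gripper_width: 0.0443
[-0.006 -0.034  0.     0.41  -0.257 -3.63 ] sd [0.016 0.033 0.025 0.299 0.398 0.384] [ 9.998e-01  1.980e-02 -7.000e-04 -4.000e-04] [0.4567 0.1365 0.2129]
t: 9.18
eef_pos: [0.4575, 0.1369, 0.2153]
ee_rot: [0.974, 0.019, 0.224, 0.004]
ft_force: [-1.2, -0.6, -4.6]
gripper_width: 0.0443
[0.97437654 0.01929092 0.22405816 0.00401878] [ 0.23519194 -0.2532397  -0.63377647  2.12639434  0.03791904  0.80355002
 -1.96658152]
t: 9.68
eef_pos: [0.459, 0.1356, 0.2128]
ee_rot: [1.0, 0.018, -0.001, -0.001]
ft_force: [-0.6, 0.0, -4.0]
gripper_width: 0.0445
[ 0.015 -0.015  0.022 -0.177  0.331 -3.784] sd [0.041 0.04  0.028 0.574 0.411 0.351] [9.998e-01 2.020e-02 1.200e-03 4.000e-04] [0.4559 0.1365 0.214 ]
```

```bash
python3 -m crank '[[-1,0,0,-5,0,0,0],[-1,0,0,-5,0,0,0],[-1,0,0,-5,0,0,0],[-1,0,0,-3,0,0,0],[-1,0,0,-1,0,0,0],[-1,0,0,-0.4,0,0,0],[-1,0,0,-0.3,0,0,0],[-1,0,0,0,0,0,0],[-1,0,0,0,0,0,0]]'; python3 m.py
```

```text
t: 11.2
eef_pos: [0.4567, 0.1365, 0.0169]
ee_rot: [1.0, 0.02, 0.001, -0.0]
ft_force: [0.7, -0.1, -4.5]
gripper_width: 0.0446
[-2.000e-03 -9.000e-03 -1.000e-02 -3.700e-02  3.000e-01 -4.019e+00] sd [0.038 0.014 0.021 0.474 0.522 0.41 ] [ 0.9998  0.0199  0.     -0.    ] [0.4563 0.1364 0.0163]
```

Still airborne by ~3 mm; lower the last bit.

```bash
python3 -m crank '[[-1,0,0,-0.15,0,0,0],[-1,0,0,-0.1,0,0,0],[-1,0,0,0,0,0,0]]'; python3 m.py
```

```text
t: 11.98
eef_pos: [0.4562, 0.1364, 0.0137]
ee_rot: [1.0, 0.02, -0.0, -0.0]
ft_force: [-0.9, 0.5, -4.1]
gripper_width: 0.0446
[ 0.022 -0.022 -0.012  0.292 -0.341 -3.599] sd [0.02  0.018 0.016 0.59  0.498 0.566] [ 0.9998  0.0199  0.     -0.    ] [0.4562 0.1364 0.0138]
```

```bash
python3 -m crank '[[-1,0,0,-0.1,0,0,0],[-1,0,0,0,0,0,0]]'; python3 m.py
```

```text
t: 12.62
eef_pos: [0.4563, 0.1364, 0.0136]
ee_rot: [1.0, 0.02, 0.0, 0.0]
ft_force: [-4.5, -2.0, 8.8]
gripper_width: 0.0444
[-0.238  0.997  0.016 -5.023 -1.98   8.867] sd [0.033 0.029 0.02  0.233 0.48  0.244] [9.998e-01 1.990e-02 2.000e-04 2.000e-04] [0.4564 0.1364 0.0136]
```

```bash
python3 -m crank '[[0,0,0,0,0,0,0],[0.5,0,0,0,0,0,0],[1,0,0,0,0,0,0],[1,0,0,0,0,0,0],[1,0,0,2,0,0,0],[1,0,0,4,0,0,0],[1,0,0,5,0,0,0],[1,0,-4,4,0,0,0],[1,0,-5,0,0,0,0.03],[1,0.3,-4,0,0,0,0]]'; python3 -c "
from h import *
s=sense();print(s['eef_pos'],s['gripper_width'],s['ee_rot'])
im=read_camera('top');faces(im)
cv2.imwrite('pics/t2.png',im[:,:,::-1])"
```

```text
t: 14.28
eef_pos: [0.4594, 0.0044, 0.1635]
ee_rot: [0.999, 0.035, 0.001, 0.0]
ft_force: [0.3, 1.0, 0.6]
gripper_width: 0.0854
[0.45940936 0.00442296 0.16351421] 0.08536293315973639 [9.99397363e-01 3.46994950e-02 8.28771830e-04 4.10509591e-04]
face [0.454  0.1394] yaw 0.1181 LW [0.1021 0.0294]
face [ 0.4774 -0.1477] yaw 0.0701 LW [0.1074 0.0394]
```

View pics/t2.png

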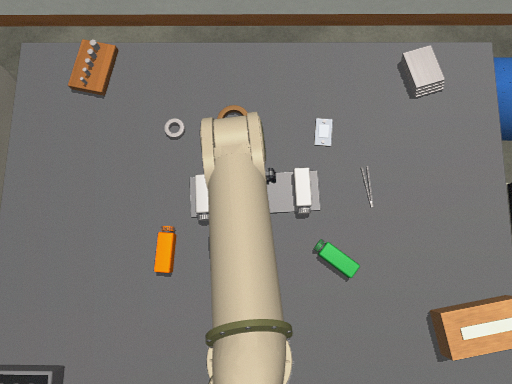

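```bash
python3 -m crank '[[1,0.2,-0.4,-4,0,0,0],[1,0,0,-4,0,0,0],[1,0,0,-3,0,0,0],[1,0,0,-2,0,0,0],[1,0,0,-1,0,0,0],[1,0,0,0,0,0,0]]'; python3 m.py
```

```text
t: 15.08
eef_pos: [0.461, 0.0026, 0.0225]
ee_rot: [0.999, 0.035, -0.0, -0.0]
ft_force: [-0.7, -0.2, -0.4]
gripper_width: 0.0851
[ 0.008 -0.007  0.01   0.    -0.426  0.074] sd [0.026 0.025 0.029 0.449 0.403 0.5  ] [9.994e-01 3.480e-02 5.000e-04 1.000e-04] [0.4616 0.0024 0.0232]
```

```bash
python3 -m crank '[[1,0,-0.2,-0.5,0,0,0],[1,0,0,-0.4,0,0,0],[0,0,0,0,0,0,0],[-0.5,0,0,0,0,0,0],[-1,0,0,0,0,0,0],[-1,0,0,0,0,0,0],[-1,0,0,0,0,0,0],[-1,0,0,0,0,0,0]]'; python3 m.py; python3 -m crank '[[-1,0,0,2,0,0,0],[-1,0,0,4,0,0,0],[-1,0,0,5,0,0,0],[-1,0,0,5,0,0,0],[-1,0,0,4,0,0,0],[-1,0,0,0,0,0,0],[-1,0,0,0,0,0,0]]'; python3 m.py;  python3 -c "
from h import *
s=sense();print(s['joints'])"
```

```text
t: 16.48
eef_pos: [0.4615, 0.0005, 0.014]
ee_rot: [0.999, 0.035, 0.0, -0.0]
ft_force: [-0.1, 1.4, 4.1]
gripper_width: 0.0444
[ 0.256  0.176 -0.024 -0.546  1.046  5.234] sd [0.025 0.026 0.03  0.421 0.539 0.575] [ 9.994e-01  3.500e-02  3.000e-04 -0.000e+00] [0.4615 0.0005 0.014 ]
t: 17.75
eef_pos: [0.4603, 0.0002, 0.2123]
ee_rot: [0.999, 0.035, -0.001, -0.0]
ft_force: [0.1, 0.0, -4.2]
gripper_width: 0.0443
[-1.300e-02 -1.700e-02  8.000e-03 -3.490e-01 -4.000e-03 -4.199e+00] sd [0.016 0.03  0.015 0.515 0.388 0.39 ] [ 9.994e-01  3.490e-02 -4.000e-04 -2.000e-04] [4.610e-01 4.000e-04 2.133e-01]
[ 0.4564982   0.07011098 -0.54717378  1.80395443  0.03769792  1.27877875
 -1.60139912]
```

```bash
python3 -m crank '[[-1,0,0,0,0,0.15,0],[-1,0,0,0,0,0.15,0],[-1,0,0,0,0,0.1,0],[-1,0,0,0,0,0,0],[-1,0,0,0,0,0,0],[-1,0,0,0,0,0,0],[-1,0,0,0,0,-0.1,0],[-1,0,0,0,0,-0.15,0],[-1,0,0,0,0,-0.15,0],[-1,0,0,0,0,0,0]]'; python3 m.py; python3 -m crank '[[-1,0,0,0,0,-0.15,0],[-1,0,0,0,0,-0.15,0],[-1,0,0,0,0,-0.04,0],[-1,0,0,0,0,0,0],[-1,0,0,0,0,0,0],[-1,0,0,0,0,0,0]]'; python3 -c "
from h import *
s=sense();print(s['ee_rot'],s['joints'])"
python3 -m crank '[[-1,0,0,0,0,0.15,0],[-1,0,0,0,0,0.15,0],[-1,0,0,0,0,0.04,0],[-1,0,0,0,0,0,0]]'; python3 m.py
```

```text
t: 19.4
eef_pos: [0.4588, -0.0, 0.2149]
ee_rot: [0.999, 0.035, 0.001, 0.002]
ft_force: [-0.8, -0.2, -4.0]
gripper_width: 0.0444
[-9.000e-03  4.000e-02  1.000e-03  2.920e-01 -1.210e-01 -3.833e+00] sd [0.039 0.026 0.023 0.242 0.378 0.438] [ 9.994e-01  3.500e-02 -6.000e-04 -6.000e-04] [0.4617 0.0006 0.2134]
t: 20.55
eef_pos: [0.4618, 0.0007, 0.2138]
ee_rot: [0.985, 0.035, 0.169, 0.005]
ft_force: [1.1, -0.2, -4.4]
gripper_width: 0.0443
[0.98504687 0.0346012  0.16868884 0.00543108] [ 0.52431649 -0.21969797 -0.52555313  2.08396608 -0.13593649  0.91174251
 -1.44503714]
t: 21.05
eef_pos: [0.4623, 0.0006, 0.2132]
ee_rot: [0.999, 0.035, -0.0, -0.001]
ft_force: [-0.1, 0.1, -3.5]
gripper_width: 0.0445
[ 0.01  -0.086 -0.006  0.129  0.02  -3.994] sd [0.027 0.019 0.023 0.373 0.497 0.678] [9.994e-01 3.490e-02 5.000e-04 3.000e-04] [4.611e-01 3.000e-04 2.141e-01]
```

```bash
python3 -m crank '[[-1,0,0,-5,0,0,0],[-1,0,0,-5,0,0,0],[-1,0,0,-5,0,0,0],[-1,0,0,-3,0,0,0],[-1,0,0,-1,0,0,0],[-1,0,0,-0.6,0,0,0],[-1,0,0,-0.3,0,0,0],[-1,0,0,0,0,0,0],[-1,0,0,0,0,0,0]]'; python3 m.py
```

```text
t: 22.58
eef_pos: [0.4618, 0.0004, 0.0155]
ee_rot: [0.999, 0.035, 0.001, 0.0]
ft_force: [-0.6, 0.3, -3.0]
gripper_width: 0.0443
[-8.000e-03 -9.200e-02  2.000e-03  2.260e-01  5.500e-02 -3.801e+00] sd [0.026 0.019 0.037 0.682 0.415 0.675] [ 0.9994  0.0349  0.     -0.    ] [4.612e-01 4.000e-04 1.480e-02]
```

```bash
python3 -m crank '[[-1,0,0,-0.1,0,0,0],[-1,0,0,0,0,0,0]]'; python3 m.py
```

```text
t: 23.22
eef_pos: [0.4614, 0.0004, 0.014]
ee_rot: [0.999, 0.035, 0.0, 0.0]
ft_force: [-2.2, 0.1, 1.8]
gripper_width: 0.0444
[ 4.900e-02  5.580e-01 -3.000e-03 -3.045e+00 -3.690e-01  4.643e+00] sd [0.027 0.081 0.025 0.586 0.386 1.15 ] [9.994e-01 3.490e-02 1.000e-04 1.000e-04] [4.614e-01 4.000e-04 1.400e-02]
```

```bash
python3 -m crank '[[0,0,0,0,0,0,0],[0.5,0,0,0,0,0,0],[1,0,0,0,0,0,0],[1,0,0,0,0,0,0],[1,0,0,2,0,0,0],[1,0,0,4,0,0,0],[1,0,0,4,0,0,0],[1,0.6,-4.8,0,0,0,0],[1,0.5,-5,0,0,0,0],[1,0.5,-5,0,0,0,0]]'; python3 m.py; python3 -c "
from h import *
im=read_camera('top');faces(im)
cv2.imwrite('pics/t3.png',im[:,:,::-1])"
```

```text
t: 24.88
eef_pos: [0.4774, -0.1491, 0.114]
ee_rot: [0.999, 0.035, 0.0, 0.0]
ft_force: [0.1, 0.3, 0.3]
gripper_width: 0.0852
[-0.025 -0.001 -0.001 -0.199 -0.375 -0.15 ] sd [0.15  0.033 0.037 0.532 2.89  0.391] [ 9.993e-01  3.610e-02  0.000e+00 -2.000e-04] [ 0.4774 -0.1461  0.1138]
face [0.4564 0.1354] yaw 0.065 LW [0.1065 0.0385]
face [ 0.4616 -0.0006] yaw 0.0681 LW [0.1061 0.039 ]
```

View pics/t3.png

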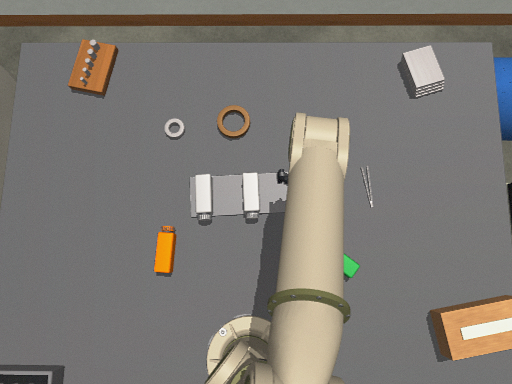

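```bash
python3 -m crank '[[1,0,-0.2,-3,0,0,0],[1,0,0,-3,0,0,0],[1,0,0,-2,0,0,0],[1,0,0,-1.6,0,0,0],[1,0,0,-0.4,0,0,0],[1,0,0,0,0,0,0]]'; python3 m.py
```

```text
t: 26.08
eef_pos: [0.4776, -0.1494, 0.0141]
ee_rot: [0.999, 0.035, 0.0, -0.0]
ft_force: [0.2, -1.0, 0.4]
gripper_width: 0.0851
[-0.005 -0.005  0.013 -0.05   0.233  0.088] sd [0.031 0.042 0.024 0.622 0.429 0.252] [9.994e-01 3.490e-02 3.000e-04 1.000e-04] [ 0.4774 -0.1497  0.0141]
```

```bash
python3 -m crank '[[1,0,0.2,0,0,0,0],[0,0,0,0,0,0,0],[-0.5,0,0,0,0,0,0],[-1,0,0,0,0,0,0],[-1,0,0,0,0,0,0],[-1,0,0,0,0,0,0],[-1,0,0,0,0,0,0]]'; python3 -m crank '[[-1,0,0,2,0,0,0],[-1,0,0,4,0,0,0],[-1,0,0,5,0,0,0],[-1,0,0,5,0,0,0],[-1,0,0,4,0,0,0],[-1,0,0,0,0,0,0],[-1,0,0,0,0,0,0]]'; python3 m.py;  python3 -c "
from h import *
s=sense();print(s['joints'])"
```

```text
t: 27.35
eef_pos: [0.4775, -0.1476, 0.014]
ee_rot: [0.999, 0.035, 0.0, 0.0]
ft_force: [-1.3, 0.7, 4.8]
gripper_width: 0.0447
t: 28.22
eef_pos: [0.4762, -0.1475, 0.2121]
ee_rot: [0.999, 0.035, -0.001, -0.0]
ft_force: [-1.2, 0.8, -3.3]
gripper_width: 0.0446
[ 0.004 -0.016 -0.     0.216 -0.26  -3.731] sd [0.04  0.019 0.043 0.342 0.465 0.259] [ 9.994e-01  3.500e-02 -4.000e-04 -3.000e-04] [ 0.477  -0.1475  0.2133]
[ 0.70439615  0.15810561 -0.51952499  1.71549129  0.08107443  1.29032943
 -1.33316829]
```

```bash
python3 -m crank '[[-1,0,0,0,0,0.15,0],[-1,0,0,0,0,0.15,0],[-1,0,0,0,0,0.1,0],[-1,0,0,0,0,0,0],[-1,0,0,0,0,0,0],[-1,0,0,0,0,0,0],[-1,0,0,0,0,-0.1,0],[-1,0,0,0,0,-0.15,0],[-1,0,0,0,0,-0.15,0],[-1,0,0,0,0,0,0]]'; python3 m.py; python3 -m crank '[[-1,0,0,0,0,-0.15,0],[-1,0,0,0,0,-0.15,0],[-1,0,0,0,0,-0.08,0],[-1,0,0,0,0,0,0],[-1,0,0,0,0,0,0],[-1,0,0,0,0,0,0]]'; python3 -c "
from h import *
s=sense();print(s['ee_rot'],s['joints'])"
python3 -m crank '[[-1,0,0,0,0,0.15,0],[-1,0,0,0,0,0.15,0],[-1,0,0,0,0,0.08,0],[-1,0,0,0,0,0,0]]'; python3 m.py
```

```text
t: 29.88
eef_pos: [0.4745, -0.1485, 0.2149]
ee_rot: [0.999, 0.034, 0.001, 0.002]
ft_force: [0.6, -0.9, -2.8]
gripper_width: 0.0444
[ 0.005 -0.047  0.01   0.259 -0.054 -3.445] sd [0.03  0.03  0.019 0.342 0.693 0.378] [ 9.994e-01  3.530e-02 -3.000e-04 -6.000e-04] [ 0.4778 -0.1472  0.2134]
t: 31.02
eef_pos: [0.4781, -0.1471, 0.214]
ee_rot: [0.981, 0.035, 0.188, 0.006]
ft_force: [0.6, 0.5, -3.3]
gripper_width: 0.0446
[0.98144614 0.03499528 0.18841864 0.00610095] [ 0.86150065 -0.12496459 -0.49334821  2.02848222 -0.24920107  0.88012789
 -1.01272435]
t: 31.52
eef_pos: [0.479, -0.1469, 0.2131]
ee_rot: [0.999, 0.036, -0.0, -0.001]
ft_force: [0.5, 0.3, -3.1]
gripper_width: 0.0442
[-0.    -0.022  0.009  0.032  0.152 -3.762] sd [0.029 0.022 0.033 0.614 0.29  0.398] [9.994e-01 3.460e-02 4.000e-04 4.000e-04] [ 0.4769 -0.1478  0.2141]
```

Right one: no shift (−0.047 / −0.022), so the middle rattles. Lay the right one back.

```bash
python3 -m crank '[[-1,0,0,-5,0,0,0],[-1,0,0,-5,0,0,0],[-1,0,0,-5,0,0,0],[-1,0,0,-3,0,0,0],[-1,0,0,-1,0,0,0],[-1,0,0,-0.6,0,0,0],[-1,0,0,-0.3,0,0,0],[-1,0,0,0,0,0,0],[-1,0,0,-0.1,0,0,0],[-1,0,0,0,0,0,0]]'; python3 m.py
```

```text
t: 33.17
eef_pos: [0.4774, -0.1477, 0.0141]
ee_rot: [0.999, 0.035, 0.0, 0.0]
ft_force: [-0.3, 0.4, -4.1]
gripper_width: 0.0446
[ 4.500e-02  1.160e-01 -1.000e-03 -4.770e-01 -2.650e-01 -1.086e+00] sd [0.032 0.084 0.023 0.434 0.375 1.033] [9.994e-01 3.490e-02 2.000e-04 1.000e-04] [ 0.4774 -0.1477  0.014 ]
```

```bash
python3 -m crank '[[-1,0,0,-0.05,0,0,0],[0,0,0,0,0,0,0],[0.5,0,0,0,0,0,0],[1,0,0,0,0,0,0],[1,0,0,0,0,0,0],[1,0,0,2,0,0,0],[1,0,0,4,0,0,0],[1,0,0,4,0,0,0]]'; python3 -m crank '[[1,-0.6,4.8,0,0,0,0],[1,-0.5,5,0,0,0,0],[1,-0.5,5,0,0,0,0],[1,0,0,0,0,0,0]]'; python3 m.py; python3 -c "
from h import *
im=read_camera('top');faces(im)"
```

```text
t: 34.58
eef_pos: [0.477, -0.1474, 0.1142]
ee_rot: [0.999, 0.035, -0.0, -0.0]
ft_force: [0.3, -0.7, -0.3]
gripper_width: 0.0857
t: 35.08
eef_pos: [0.4608, 0.0048, 0.1137]
ee_rot: [0.999, 0.039, 0.0, -0.0]
ft_force: [-0.0, -2.2, 0.0]
gripper_width: 0.0854
[-0.023  0.003 -0.02  -0.025 -0.188 -0.12 ] sd [0.034 0.03  0.018 0.248 0.406 0.537] [ 9.994e-01  3.400e-02 -1.000e-04 -1.000e-04] [ 0.4613 -0.0005  0.1132]
face [0.4572 0.1357] yaw 0.0578 LW [0.1054 0.0384]
face [ 0.4774 -0.1483] yaw 0.067 LW [0.1067 0.0393]
```

```bash
python3 -m crank '[[1,0,0,-4,0,0,0],[1,0,0,-3,0,0,0],[1,0,0,-2,0,0,0],[1,0,0,-0.6,0,0,0],[1,0,0,-0.4,0,0,0],[1,0,0,0,0,0,0],[0,0,0,0,0,0,0],[-0.5,0,0,0,0,0,0],[-1,0,0,0,0,0,0],[-1,0,0,0,0,0,0]]'; python3 -m crank '[[-1,0,0,0,0,0,0],[-1,0,0,0,0,0,0],[-1,0,0,0,0,0,0],[-1,0,0,2,0,0,0],[-1,0,0,4,0,0,0],[-1,0,0,5,0,0,0],[-1,0,0,4,0,0,0],[-1,0,0,2,0,0,0],[-1,0,0,0,0,0,0]]';python3 m.py
```

```text
t: 36.78
eef_pos: [0.4617, 0.0004, 0.0139]
ee_rot: [0.999, 0.035, 0.001, 0.0]
ft_force: [-0.7, -0.0, 5.1]
gripper_width: 0.0442
t: 37.9
eef_pos: [0.4618, 0.0004, 0.1842]
ee_rot: [0.999, 0.035, 0.001, 0.0]
ft_force: [0.2, 0.7, -4.4]
gripper_width: 0.0444
[ 1.200e-02 -1.040e-01  1.000e-03 -1.040e-01  2.490e-01 -3.922e+00] sd [0.032 0.019 0.024 0.626 0.448 0.359] [ 9.994e-01  3.500e-02 -6.000e-04 -3.000e-04] [0.4609 0.0005 0.1825]
```

```bash
python3 -m crank '[[-1,2,0.5,0.5,0,0,0],[-1,3,0.8,0,0,0,0],[-1,3,0.8,0,0,0,0],[-1,3,0.8,0,0,0,0],[-1,3,0.8,0,0,0,0],[-1,3,0.8,0,0,0,0],[-1,3,0.8,0,0,0,0],[-1,2.3,0.5,0,0,0,0],[-1,0,0,0,0,0,0],[-1,0,0,0,0,0,0]]';python3 m.py; python3 -c "
from h import *
for c in('top','side'): cv2.imwrite('pics/%s4.png'%c,read_camera(c)[:,:,::-1])"
```

```text
t: 39.55
eef_pos: [0.6837, 0.0584, 0.1875]
ee_rot: [0.999, 0.035, -0.001, -0.0]
ft_force: [0.3, -0.5, -3.0]
gripper_width: 0.0445
[-0.017 -0.077 -0.019  0.211 -0.418 -3.706] sd [0.02  0.034 0.019 0.493 0.568 0.319] [9.994e-01 3.480e-02 2.000e-04 1.000e-04] [0.6841 0.0582 0.1886]
```

View pics/side4.png

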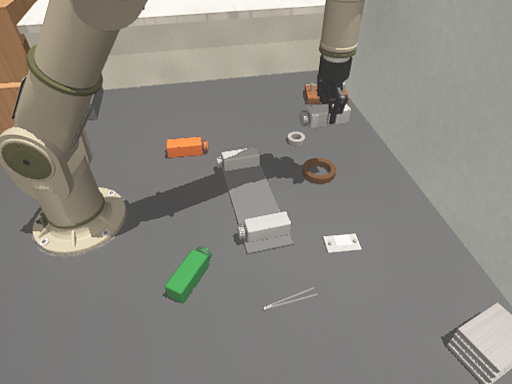

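View pics/top4.png

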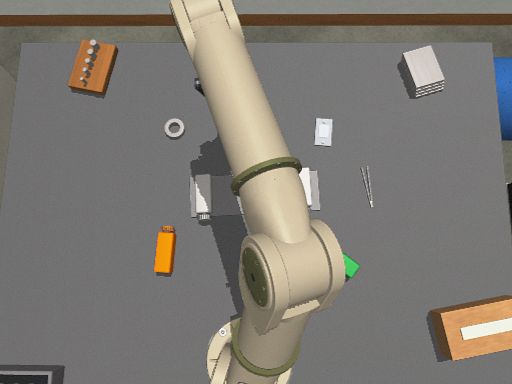

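Run:
```python
from h import *
im=cv2.imread('pics/side4.png')[90:140,285:370]
cv2.imwrite('pics/side4z.png',cv2.resize(im,None,fx=8,fy=8))
y=.07
for dx in(-.074,-.056,0,.056): 
  print(dx,[np.round(proj('side',(.684+dx*np.cos(y)+s*.0225*y,.058+dx*np.sin(y)-s*.0225,.205+dz))-[285,90],1)*8 for s,dz in((1,.0225),(1,-.0225))])
```

```text
-0.074 [array([156.8, 202.4]), array([144.8, 320.8])]
-0.056 [array([209.6, 194.4]), array([196. , 312.8])]
0 [array([372. , 169.6]), array([352.8, 288. ])]
0.056 [array([530.4, 144.8]), array([506.4, 263.2])]
```

View pics/side4z.png

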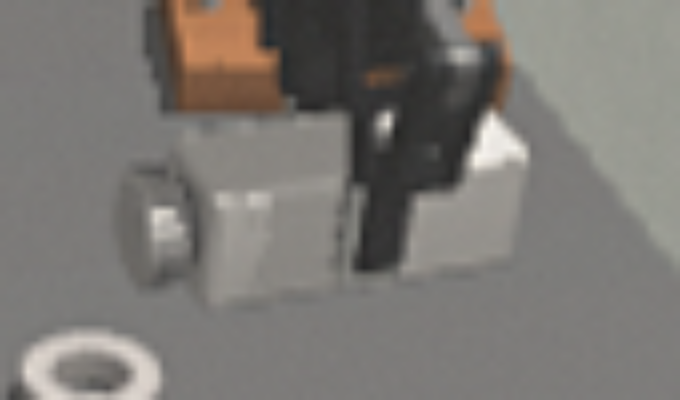

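```bash
python3 -c "
from bench import *
print(job_done())"
```

```text
the job is handed in; nothing more can be done
None
```

I lifted, rocked and laid back the left, middle and right canisters in that order. The **middle one rattles**. I then picked it up again and handed the job in at about 40 s, still holding it over the bronze ring.

**How I found it:** I levelled each canister after tipping it each way and compared the moment readings.

| Canister | After tipping one way (N m) | After tipping the other way (N m) |
|---|---|---|
| Left | −0.03 | −0.02 |
| Middle | +0.04 | −0.09 |
| Right | −0.05 | −0.02 |

The middle one changed by 0.126 N m. A fully sliding puck should give about 0.156, so the reading is a little low, but it is clear against the others.

**Last checks:**
- **Presented canister:** the gripper was at (0.684, 0.058), about 1 mm from my estimate of the ring's centre. The canister's underside was about 0.18 m above the bench. In the side picture it is level to within about 1°.
- **Laid-back canisters:** the top camera put all three within 1–2 mm of where they started.
- **Other things:** the valve seat, guard, tweezers and ring looked undisturbed in the last pictures.

**One possible problem:** while I rocked the left canister, joint 2 read −0.253 against its limit of −0.25. That is close to sensor noise, but I can't rule out a slight overrun. I tilted less for the other two.

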